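Unfold the crank grip and clamp a mineral specimen in the bench press

ROBOT

A 6-joint arm with a two-finger parallel gripper is mounted at the origin on the work surface. World frame = base frame: x ahead of the robot, y to its left, z up, the work surface at z = 0. Lengths are in m, angles in rad, forces in N, time in s.
With the tool pointing down it reaches from about 0.3 to 0.75 m from the base axis. Payload 8.5 kg.
Tool frame: the origin (TCP) lies on the centre line of the jaws, within the pads' length; the fingertips stand 14 mm ahead of it and the grasp point (between the pads) lies 5 mm behind it; x points along the fingers, z is the direction in which the jaws open and shut, and the axes are right-handed (so a half turn about x gives the same grasp; the last joint's range is limited). The gripper opens to 88 mm and grips with 3 to 60 N. Pads are 18 mm wide; open, the fingers measure 123 mm over their backs; the gripper's body (75 mm by 187 mm) begins 45 mm behind the grasp point.
Start: joints at [0.989, 0.381, 1.297, -0, 1.464, -0.215], TCP at [0.197, 0.513, 0.253] pointing down, gripper open.
Joint ranges: [-3.11, 3.11], [-0.89, 2.33], [0.22, 2.48], [-1.42, 4.56], [0.17, 2.85], [-2.88, 2.88]. Speed limits (rad/s): [2.39, 2.39, 3.14, 3.14, 3.14, 3.14].

INTERFACE

Orientations are given as a rotation vector (axis times angle).
In Python, from bench import robot gives the robot as it stands.
- The arm moves only by the tool arm_command, never from a script. Its arguments are lists of equal length, an entry for each row: "delta_pos": the shift along the tool's x, y, z in units of 0.3 m (1.0 is 0.3 m), a list of three; "rot": the turn, a rotation vector about the tool's x, y, z in units of 30 degrees (1.0 is 30 degrees), a list of three; "jaw": the closure in counts, from 0 (fully open) to 255 (shut). In form: {"delta_pos": [[tx, ty, tz], ...], "rot": [[ax, ay, az], ...], "jaw": [jaw, ...]}. A call has 1 to 20 rows; each row shifts and turns the commanded pose from where the row before left it, along the tool's axes as they then stand; what a row does not reach is not made up. A row lasts 1/8 s, in which the tool goes at most 62.5 mm and 10.7 degrees, less where a joint would pass 70% of its speed; a pose out of reach is approached as far as the arm can. A call with a number of a shift or a turn outside -1 to 1 is refused whole. A call with a gripper value outside its range is refused whole. The fingers move at their own pace and stop on an object; the grip force is fixed at half the most. Time passes only in rows, so rows that do not move let the fingers close. It gives the time, the measured TCP pose, the force and the opening at its end, in the units of the state.
- robot.sense(): the state, without advancing time (a new reading comes with each control period).
- robot.get_image(name): name is "side" or "top" or "wrist"; returns a dict with "image" (480x640x3 uint8, blue, green, red), "range_z" (480x640 float32, m along the optical axis (not along the pixel's ray), 0 where there is no reading), "fov_y" (degrees; the focal length in pixels is half the picture's height over the tangent of half this angle, whatever the lens; pixels are square), "cx", "cy" (the principal point, pixels), "extrinsics" (4x4, takes a point from camera to world coordinates). Camera axes: x right, y up, looking along -z (the intrinsics and any distortion apply to the point x, -y, -z); pixel columns grow to the right and rows downward; lengths in m; the calibration is good to about 2 mm. The wrist camera is an equidistant fisheye: a pixel r from the principal point sees the ray r / f radians off the axis. A picture is of the moment at which its call begins.
- robot.job_done(): hands the job in, once; it reports no verdict.
The state is a dict: "time": time; "joint_positions": joint angles; "joint_vel": joint speeds; "joint_torque": joint torques, N m; "tcp_pos": TCP position; "tool_rot": TCP orientation; "ft_force": force on the tool from outside, world axes, zero at the start; "moment": the same for the moment, N m; "gripper_width": opening from 0.0 (shut) to 1.0 (fully open).
Only numpy, scipy, OpenCV 4.12 (cv2) and the standard library are available. Lean on these libraries where they do the work, as an engineer would, in place of code of your own. Each camera call takes 0.05 s, during which the arm holds its last target.

TASK

Clamp the mineral specimen in the small two-column bench press for a scratch test. Fold the crank's grip up until it stands fully upright against its stop, then wind the crank clockwise until you feel the sprung foot meet the specimen, give it about a quarter turn more and let go, leaving the grip upright and the crank where it is. The mineral is brittle, so do not overtighten, and leave the specimen in its place and everything lying around the press undisturbed.

Things in the scene. Friction and masses are not known exactly. Their poses are not given: they have to be found in the camera images.
- press: small two-column bench screw press, fixed to the table: base 210 x 150 mm, two steel columns 20 mm thick and 156 mm apart along its y axis, grey crosshead 196 x 52 mm with its top 197 mm above the table, a conical cap on that to 219 mm, and the crank on top. Origin under the centre of its base, on the vertical axis that crank, ram and foot share
- crank_axis (a point): point on the vertical turning axis of the crank, 255 mm above the table, level with the grip's hinge pin. The steel crank arm, 15 mm wide and 11 mm thick, turns in a level plane, its upper face 240 mm above the table, with nothing higher beside it
- grip_hinge (a point): centre of the grip's hinge pin at the outer end of the crank arm, 70 mm from crank_axis and at the same height (255 mm); it goes round with the crank. The direction from crank_axis to here is that of the arm, and is the point's x axis. The pin sits in a steel fork 20 mm wide and 18 mm long whose cheeks rise 6.5 mm above the pin
- grip_mid (a point): centre of the grip's black sleeve, a cylinder 20 mm in diameter, 48 mm long, 36 mm from grip_hinge (it spans 12 to 60 mm from the hinge). Folded it lies on top of the arm, from the hinge back towards the crank axis, 5 mm clear of the arm; unfolded it stands upright, its top 315 mm above the table. The sleeve spins freely on its spindle, so the hand need not turn while cranking
- press_grip (a joint): fold angle of the grip (rad): 0 = folded flat on the arm, 1.571 = upright against its stop, the working position. The hinge is stiff (0.15 N m, about 4 N at the middle of the sleeve) and stays where it is left; a stronger push towards the crank axis folds it down again
- press_crank (a joint): turn of the crank (rad), growing clockwise seen from above; one turn clockwise lowers ram and foot by 28 mm. At 0 the foot's underside is 112 mm above the table; the crank stops at 0 and 13.4. It drags with a constant 0.5 N m (7 N at the grip, along its path) while it moves and stays where it is left; with the hand paused the drag fades and about 1 N at the grip per 16 N on the specimen is felt
- press_foot: sprung foot under the ram, a black rubber-faced disc 20 mm in diameter; origin at the centre of its underside. Spring 12 N per mm: after first touch the drag felt at the grip grows by about 5 N in a quarter turn (75 N on the specimen). Under 30 N on the specimen (a tenth of a turn) it is loose, over 105 N (a third of a turn) too tight, and at 125 N the specimen cracks
- anvil_top (a point): centre of the square steel anvil (85 x 85 mm) under the foot, on which the specimen rests, 45 mm above the table
- specimen: dark grey metallic mineral, a rough lump 60 x 50 mm with a stepped top: its steps lie at unlike heights between 32 and 48 mm above the anvil, so where the foot will meet it is not known beforehand and must be felt; off a step's very edge the foot may slip, the load drops, and winding goes on. 0.7 kg, loose on the anvil; origin under its centre
- mineral_a: bystander: pale grey-brown stone, about 54 mm across and 34 mm high, on the table beside the press; origin under its centre
- mineral_b: bystander: brown stone, about 44 mm across and 28 mm high, on the table beside the press; origin under its centre
- mineral_c: bystander: whitish stone, about 42 mm across and 30 mm high, on the table beside the press; origin under its centre
- streak_plate: bystander: white ceramic tile 50 x 50 x 7 mm lying beside the press; origin under its centre
- loupe: bystander: folding hand lens, about 85 x 27 x 12 mm, lying beside the press; origin under its centre
- scriber: bystander: black-handled scriber, about 150 mm long and 10 mm thick, lying beside the press; origin under its handle
Things that resemble listed ones, but are neither listed nor needed, are in the scene too. Leave any orange or pink look-alike of the specimen alone.

How it is judged:
By the outcome, as a careful person would: the job done as asked, in the order asked, and still so for the second after the job is handed in, with the robot touching nothing.
It also fails if it takes over 72 s, if anything falls off the work surface, if the arm or the gripper's body presses on something with over 40 N, if the wrist force passes 120 N, or if a joint passes its speed limit or range.

## Working session

There is one attempt and no reset: what is moved stays moved. The work goes in short steps, Python scripts to look and compute and a tool call to move; the robot and the scene stay as the last step left them, time stands still between calls to the robot, and variables do not carry over. Pictures are saved under pics/ and viewed, and the job is handed in when it is done.

Besides the shell and the picture viewer there is one more tool, called after ">>>" by a JSON object that holds its "op" and its "data". arm_command: Moves the arm, as the interface text tells. Shifts and turns lie within -1 to 1; 1 stands for 0.3 m of shift or 30 degrees of turn. Its arguments: {"type":"object","properties":{"delta_pos":{"type":"array","items":{"type":"array","items":{"type":"number"}}},"rot":{"type":"array","items":{"type":"array","items":{"type":"number"}}},"jaw":{"type":"array","items":{"type":"number"}}},"required":["delta_pos","rot","jaw"]}

```bash
mkdir -p pics; ls; cat > h.py <<'E'
import numpy as np, cv2, math
from scipy.spatial.transform import Rotation as R
from bench import robot
def grab(n,tag):
    d=robot.get_image(n); cv2.imwrite(f'pics/{tag}.png',d['image']); np.savez(f'pics/{tag}.npz',**{k:d[k] for k in d}); return d
def load(tag): return dict(np.load(f'pics/{tag}.npz'))
def ray(d,u,v,fish=False):
    f=240/math.tan(math.radians(float(d['fov_y'])/2)); x=(u-d['cx'])/f; y=(v-d['cy'])/f
    if fish:
        r=math.hypot(x,y); s=math.sin(r)/r if r>0 else 1; c=np.array([x*s,-y*s,-math.cos(r)])
    else: c=np.array([x,-y,-1.])
    return c
def px(d,u,v,fish=False):
    c=ray(d,u,v,fish); z=float(d['range_z'][int(v),int(u)]); p=c/(-c[2])*z
    return (d['extrinsics']@np.r_[p,1])[:3]
def plane(d,u,v,h,fish=False):
    E=d['extrinsics']; w=E[:3,:3]@ray(d,u,v,fish); o=E[:3,3]; return o+w*(h-o[2])/w[2]
def proj(d,p):
    f=240/math.tan(math.radians(float(d['fov_y'])/2)); c=np.linalg.inv(d['extrinsics'])@np.r_[p,1]
    return d['cx']+f*c[0]/-c[2], d['cy']-f*c[1]/-c[2]
def cloud(d):
    f=240/math.tan(math.radians(float(d['fov_y'])/2)); v,u=np.mgrid[0:480,0:640]; z=d['range_z']
    P=np.stack([(u-d['cx'])/f*z,-(v-d['cy'])/f*z,-z,np.ones_like(z)],-1); W=P@d['extrinsics'].T; W=W[...,:3]; W[z==0]=np.nan; return W
E
python3 - <<'E'
from h import *
s=robot.sense(); print(s)
print(R.from_rotvec(s['tool_rot']).as_matrix().round(3))
for n in ['side','top','wrist']:
    d=grab(n,n+'0'); print(n,d['fov_y'],d['cx'],d['cy'],d['extrinsics'].round(3))
E
```

```text
pics
{'time': 0.0, 'joint_positions': array([ 9.88694854e-01,  3.81222185e-01,  1.29826388e+00,  1.83802444e-05,
        1.46358228e+00, -2.15314430e-01]), 'joint_vel': array([-8.63741474e-04, -2.74501501e-04, -7.27080647e-04, -9.96750590e-04,
        5.09143648e-05,  9.65593001e-05]), 'joint_torque': array([-1.26140407e-03, -4.37923729e+01, -2.24559277e+01,  7.13239051e-02,
        3.51944834e-02, -1.33987355e-04]), 'tcp_pos': array([0.19710139, 0.51319552, 0.25212264]), 'tool_rot': array([-0.93553937,  1.36209751,  0.93464837]), 'ft_force': array([-0.18753139, -0.18478592,  0.03073751]), 'moment': array([ 0.00044345,  0.01692745, -0.02341253]), 'gripper_width': 1.0002459255313143}
[[-0.001 -0.933  0.359]
 [-0.001  0.359  0.933]
 [-1.     0.    -0.001]]
side 53.83879178186075 315.40711307658756 236.2032790993495 [[-0.908 -0.342  0.241  0.76 ]
 [ 0.418 -0.761  0.496  0.455]
 [ 0.014  0.551  0.834  0.848]
 [ 0.     0.     0.     1.   ]]
top 51.504152868388644 316.6425436615007 239.7202404842291 [[-0.005  0.99  -0.139  0.474]
 [-1.    -0.005 -0.004  0.042]
 [-0.005  0.139  0.99   0.964]
 [ 0.     0.     0.     1.   ]]
wrist 65.70646984690485 322.2758376565101 242.56444981071235 [[ 0.359 -0.899 -0.249  0.133]
 [ 0.933  0.346  0.098  0.537]
 [-0.003 -0.267  0.964  0.384]
 [ 0.     0.     0.     1.   ]]
```

View pics/side0.png

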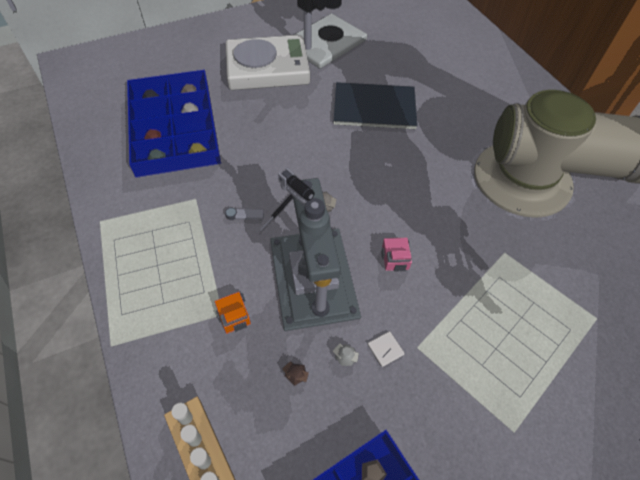

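View pics/top0.png

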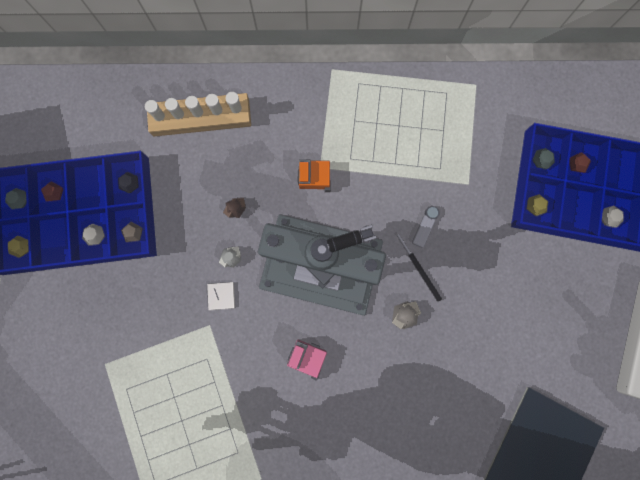

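```bash
python3 - <<'E'
from h import *
d=load('top0'); W=cloud(d)
z=W[...,2]
for lo,hi in [(.225,.236),(.236,.244),(.244,.256),(.256,.275),(.19,.2)]:
    m=(z>lo)&(z<hi); 
    n,l,st,c=cv2.connectedComponentsWithStats(m.astype(np.uint8))
    for i in range(1,n):
        if st[i,4]>25:
            q=W[l==i]; print(lo,hi,st[i],q.mean(0).round(3),q.min(0).round(3),q.max(0).round(3))
E
```

```text
0.236 0.244 [311 239  22  22 232] [0.559 0.04  0.243] [0.545 0.023 0.236] [0.576 0.054 0.244]
0.244 0.256 [316 245  14  14  72] [0.559 0.037 0.245] [0.547 0.027 0.244] [0.566 0.046 0.255]
0.256 0.275 [327 225  49  27 639] [ 0.573 -0.003  0.263] [ 0.555 -0.039  0.256] [0.593 0.03  0.27 ]
0.19 0.2 [ 258  223   60   46 1472] [0.574 0.094 0.197] [0.537 0.045 0.19 ] [0.609 0.137 0.2  ]
0.19 0.2 [ 321  245   65   39 1398] [ 0.543 -0.019  0.197] [ 0.513 -0.061  0.19 ] [0.573 0.039 0.2  ]
```

```bash
python3 - <<'E'
from h import *
a=load('top0');i=a['image'][200:330,240:410]; cv2.imwrite('pics/c1.png',cv2.resize(i,None,fx=4.5,fy=4.5,interpolation=cv2.INTER_CUBIC))
a=load('side0');i=a['image'][155:335,220:420]; cv2.imwrite('pics/c2.png',cv2.resize(i,None,fx=3.3,fy=3.3,interpolation=cv2.INTER_CUBIC))
E
```

```text
(no output)
```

View pics/c1.png

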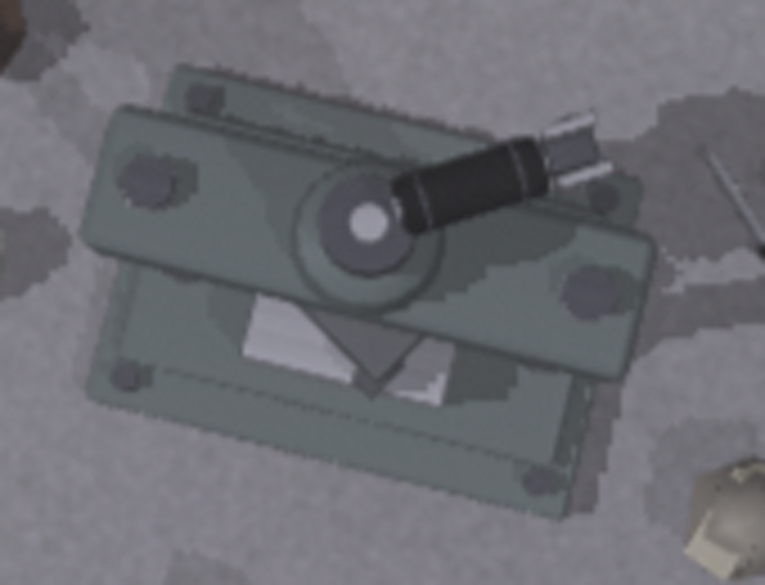

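View pics/c2.png

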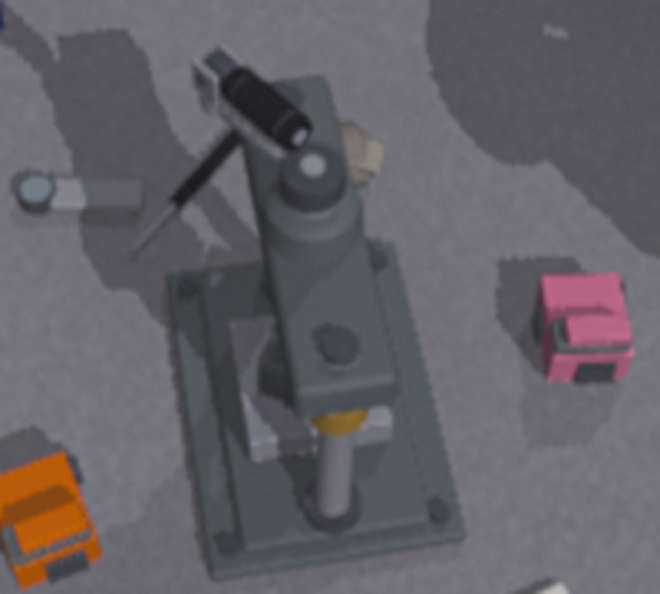

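View pics/wrist0.png

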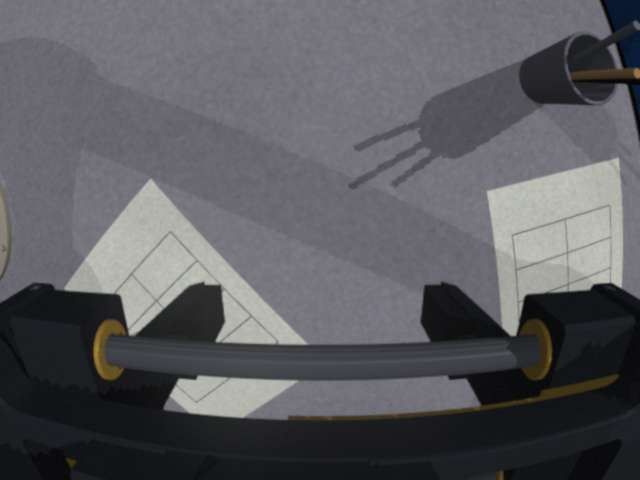

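```bash
python3 - <<'E'
from h import *
t=load('top0');s=load('side0')
def tri(a,b):
    A=np.zeros((3,3));B=np.zeros(3);L=[]
    for d,(u,v) in ((t,a),(s,b)):
        w=d['extrinsics'][:3,:3]@ray(d,u,v);w/=np.linalg.norm(w);o=d['extrinsics'][:3,3];M=np.eye(3)-np.outer(w,w);A+=M;B+=M@o;L.append((M,o))
    p=np.linalg.solve(A,B);return p.round(4),[np.linalg.norm(M@(p-o)).round(4) for M,o in L]
def cp1(x,y):return (x/4.5+240-.4,y/4.5+200-.4)
def cp2(x,y):return (x/3.3+220-.35,y/3.3+155-.35)
print('dot',tri(cp1(370,223),cp2(313,165)), px(t,322,249),px(s,315,205))
print('pin',tri(cp1(575,150),cp2(208,75)))
print('inner end of sleeve top', tri(cp1(402,205),cp2(300,135)))
a=plane(t,*cp1(370,223),.248); print(a)
print('fork@.2575',plane(t,*cp1(578,150),.258))
# sleeve axis: top at .265
print(plane(t,*cp1(400,207),.265),plane(t,*cp1(540,163),.265))
W=cloud(t); m=(W[...,2]>.256)&(W[...,2]<.28); q=W[m][:,:2]; c=q.mean(0); print(c,np.linalg.svd(q-c)[2][0])
W=cloud(s); m=(W[...,2]>.252)&(W[...,2]<.28)&(abs(W[...,0]-.57)<.08)&(abs(W[...,1])<.1); q=W[m]; print(len(q),q.mean(0),q.min(0),q.max(0),np.linalg.svd(q[:,:2]-q[:,:2].mean(0))[2][0])
# columns caps
print('caps',plane(t,*cp1(152,180),.199),plane(t,*cp1(597,291),.199))
E
```

```text
dot (array([0.5604, 0.0379, 0.2403]), [np.float64(0.0004), np.float64(0.0004)]) [0.56027988 0.03747624 0.24616939] [0.56129999 0.04255136 0.24523373]
pin (array([ 0.5851, -0.0298,  0.246 ]), [np.float64(0.0018), np.float64(0.0018)])
inner end of sleeve top (array([0.5638, 0.0282, 0.2545]), [np.float64(0.0011), np.float64(0.0011)])
[0.55983296 0.03774767 0.248     ]
fork@.2575 [ 0.58170567 -0.02863416  0.258     ]
[0.56280136 0.02838803 0.265     ] [ 0.57655132 -0.01587245  0.265     ]
[ 0.57297585 -0.00261854] [ 0.31149842 -0.95024667]
479 [0.57658275 0.0031733  0.26117877] [ 0.55668237 -0.03541639  0.25218009] [0.59542516 0.03449911 0.2677701 ] [-0.30615571  0.95198145]
caps [0.58108791 0.11256071 0.199     ] [ 0.54187968 -0.04013755  0.199     ]
```

```bash
cat >> h.py <<'E'
def rows(Rm0,p0,Rm1,p1,N,nd=3):
    """rows in tool units, translation and rotation spread evenly, feed-forward rounding"""
    p=np.array(p0,float);Rm=np.array(Rm0); D=R.from_matrix(Rm1@Rm0.T).as_rotvec(); T=[];A=[]
    for i in range(1,N+1):
        k=i/N; pt=np.array(p0)+k*(np.array(p1)-p0); Rt=R.from_rotvec(D*k).as_matrix()@Rm0
        t=np.round(Rm.T@(pt-p)/.3,nd); a=np.round(np.degrees(R.from_matrix(Rm.T@Rt).as_rotvec())/30,nd)
        p=p+Rm@t*.3; Rm=Rm@R.from_rotvec(np.radians(a*30)).as_matrix(); T.append(t.tolist());A.append(a.tolist())
    print('pos',str(T).replace(' ',''));print('rot',str(A).replace(' ',''));print('end',p.round(4)); return p,Rm
C=np.array([.5605,.0375,0]); d=np.array([.308,-.951,0]);d/=np.linalg.norm(d); Z=np.array([0,0,1.])
H=C+.07*d+.255*Z; M=H-.036*d
n=np.array([-d[1],d[0],0])
def fr(x,z): return np.stack([x,np.cross(z,x),z],1)
def tilt(a): # angle of tool x: 0=down, + = pointing outward(d)
    a=math.radians(a); return fr(math.sin(a)*d-math.cos(a)*Z,n)
def cur():
    s=robot.sense(); return R.from_rotvec(s['tool_rot']).as_matrix(), s['tcp_pos']
E
python3 - <<'E'
from h import *
Rm,p=cur(); T=tilt(45); tx=T[:,0]
print(n,d)
pre=M-.10*tx; print(pre)
mid=pre+[0,0,.06]
print('A');p1,R1=rows(Rm,p,T,mid,18)
print('B');rows(R1,p1,T,pre,2)
E
```

```text
[0.95134969 0.30811325 0.        ] [ 0.30811325 -0.95134969  0.        ]
[0.54918895 0.07242469 0.32571068]
A
pos [[-0.025,-0.09,-0.053],[-0.02,-0.094,-0.049],[-0.015,-0.096,-0.045],[-0.01,-0.099,-0.04],[-0.006,-0.101,-0.036],[-0.001,-0.102,-0.032],[0.004,-0.104,-0.026],[0.009,-0.105,-0.021],[0.013,-0.105,-0.017],[0.018,-0.106,-0.011],[0.022,-0.105,-0.005],[0.027,-0.104,-0.001],[0.031,-0.102,0.005],[0.034,-0.101,0.011],[0.039,-0.099,0.016],[0.042,-0.097,0.021],[0.046,-0.093,0.026],[0.048,-0.09,0.032]]
rot [[0.09,0.037,-0.078],[0.089,0.037,-0.077],[0.09,0.037,-0.078],[0.089,0.037,-0.077],[0.09,0.037,-0.078],[0.089,0.037,-0.078],[0.09,0.037,-0.077],[0.089,0.037,-0.078],[0.09,0.037,-0.077],[0.089,0.036,-0.078],[0.09,0.037,-0.078],[0.089,0.037,-0.077],[0.09,0.037,-0.078],[0.089,0.037,-0.078],[0.09,0.037,-0.077],[0.089,0.037,-0.078],[0.09,0.037,-0.077],[0.089,0.037,-0.078]]
end [0.5491 0.0726 0.3857]
B
pos [[0.071,0.071,0.0],[0.071,0.07,0.0]]
rot [[0.0,0.0,-0.0],[0.0,0.0,-0.0]]
end [0.5491 0.0724 0.3257]
```

>>> {"op": "arm_command", "data": {"delta_pos": [[-0.025, -0.09, -0.053], [-0.02, -0.094, -0.049], [-0.015, -0.096, -0.045], [-0.01, -0.099, -0.04], [-0.006, -0.101, -0.036], [-0.001, -0.102, -0.032], [0.004, -0.104, -0.026], [0.009, -0.105, -0.021], [0.013, -0.105, -0.017], [0.018, -0.106, -0.011], [0.022, -0.105, -0.005], [0.027, -0.104, -0.001], [0.031, -0.102, 0.005], [0.034, -0.101, 0.011], [0.039, -0.099, 0.016], [0.042, -0.097, 0.021], [0.046, -0.093, 0.026], [0.048, -0.09, 0.032]], "rot": [[0.09, 0.037, -0.078], [0.089, 0.037, -0.077], [0.09, 0.037, -0.078], [0.089, 0.037, -0.077], [0.09, 0.037, -0.078], [0.089, 0.037, -0.078], [0.09, 0.037, -0.077], [0.089, 0.037, -0.078], [0.09, 0.037, -0.077], [0.089, 0.036, -0.078], [0.09, 0.037, -0.078], [0.089, 0.037, -0.077], [0.09, 0.037, -0.078], [0.089, 0.037, -0.078], [0.09, 0.037, -0.077], [0.089, 0.037, -0.078], [0.09, 0.037, -0.077], [0.089, 0.037, -0.078]], "jaw": [0, 0, 0, 0, 0, 0, 0, 0, 0, 0, 0, 0, 0, 0, 0, 0, 0, 0]}}

```text
time: 2.4
tcp_pos: [0.5496, 0.0718, 0.386]
tool_rot: [-0.826, 1.35, -0.372]
ft_force: [0.9, 0.3, 0.3]
gripper_width: 0.999
```

```bash
python3 - <<'E'
from h import *
d0=d
s=robot.sense(); print(s['time'],s['joint_positions'].round(3),s['ft_force'])
Rm,p=cur(); T=tilt(45); print(p, np.degrees(R.from_matrix(T.T@Rm).as_rotvec()))
w=grab('wrist','w1')
E
```

```text
2.4 [ 0.218  0.342  1.173 -0.782  1.544 -0.105] [0.90397851 0.34227724 0.34378771]
[0.5495827  0.07178058 0.38595334] [ 0.08073583  0.0236126  -0.02795074]
```

View pics/w1.png

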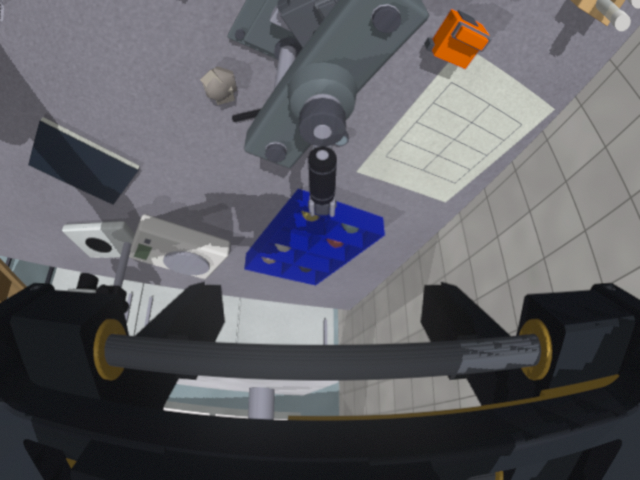

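>>> {"op": "arm_command", "data": {"delta_pos": [[0.071, 0.071, 0], [0.071, 0.07, 0], [0.08, 0, 0], [0.08, 0, 0], [0.08, 0, 0], [0.04, 0, 0], [0.037, 0, 0], [0, 0, 0]], "rot": [[0, 0, 0], [0, 0, 0], [0, 0, 0], [0, 0, 0], [0, 0, 0], [0, 0, 0], [0, 0, 0], [0, 0, 0]], "jaw": [0, 0, 0, 0, 0, 0, 0, 0]}}

```text
time: 3.45
tcp_pos: [0.5699, 0.0084, 0.2584]
tool_rot: [-0.826, 1.35, -0.37]
ft_force: [-0.4, 0.5, 0.4]
gripper_width: 1.004
```

```bash
python3 - <<'E'
from h import *
s=robot.sense(); Rm,p=cur(); print(s['ft_force'],Rm.T@(M-p), Rm.T@(H-p))
w=grab('wrist','w2');grab('side','s2');cv2.imwrite('pics/s2c.png',cv2.resize(load('s2')['image'][120:320,200:420],None,fx=3,fy=3))
E
```

```text
[-0.44948368  0.50872301  0.40707969] [ 4.82489084e-03 -2.27534425e-05  4.61861804e-05] [ 3.02570428e-02 -2.55022670e-02  5.19335589e-05]
```

View pics/w2.png

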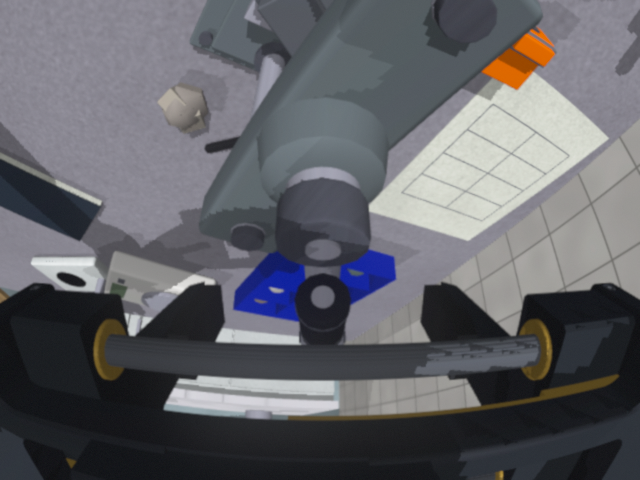

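View pics/s2c.png

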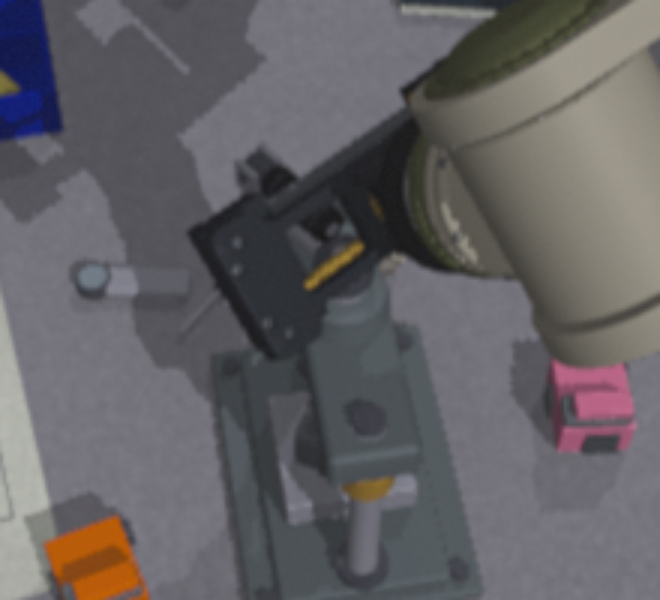

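>>> {"op": "arm_command", "data": {"delta_pos": [[0, 0, 0], [0, 0, 0], [0, 0, 0], [0, 0, 0], [0, 0, 0], [0, 0, 0]], "rot": [[0, 0, 0], [0, 0, 0], [0, 0, 0], [0, 0, 0], [0, 0, 0], [0, 0, 0]], "jaw": [255, 255, 255, 255, 255, 255]}}

```text
time: 4.3
tcp_pos: [0.5699, 0.0085, 0.2586]
tool_rot: [-0.826, 1.35, -0.37]
ft_force: [0.1, -0.7, -0.2]
gripper_width: 0.346
```

```bash
python3 - <<'E'
from h import *
Rm,p=cur(); r=Rm.T@(H-p); print(r)
for sg in (1,-1):
    q=R.from_rotvec([0,0,math.radians(5*sg)]).as_matrix(); print(sg,(r-q@r)/.3, Rm@(r-q@r))
E
```

```text
[ 3.05176804e-02 -2.53927133e-02 -7.16887864e-05]
1 [-6.98997268e-03 -9.18806014e-03  4.51750905e-20] [ 0.00014218 -0.00044643  0.00343157]
-1 [7.76416593e-03 8.54388054e-03 4.51750905e-20] [-4.93964306e-05  1.60229494e-04 -3.45934987e-03]
```

>>> {"op": "arm_command", "data": {"delta_pos": [[0, 0, 0], [0, 0, 0], [0, 0, 0], [-0.007, -0.0092, 0], [-0.007, -0.0092, 0], [-0.007, -0.0092, 0], [-0.007, -0.0092, 0]], "rot": [[0, 0, 0], [0, 0, 0], [0, 0, 0], [0, 0, 0.1667], [0, 0, 0.1667], [0, 0, 0.1667], [0, 0, 0.1667]], "jaw": [255, 255, 255, 255, 255, 255, 255]}}

```text
time: 5.18
tcp_pos: [0.5709, 0.0052, 0.2716]
tool_rot: [-0.573, 1.464, -0.093]
ft_force: [-0.5, -2.2, -4.5]
gripper_width: 0.218
```

>>> {"op": "arm_command", "data": {"delta_pos": [[-0.007, -0.0092, 0], [-0.007, -0.0092, 0], [-0.007, -0.0092, 0], [-0.007, -0.0092, 0], [-0.007, -0.0092, 0], [-0.007, -0.0092, 0], [-0.007, -0.0092, 0], [-0.007, -0.0092, 0], [-0.007, -0.0092, 0], [-0.007, -0.0092, 0], [-0.007, -0.0092, 0], [-0.007, -0.0092, 0], [-0.007, -0.0092, 0], [0, 0, 0]], "rot": [[0, 0, 0.1667], [0, 0, 0.1667], [0, 0, 0.1667], [0, 0, 0.1667], [0, 0, 0.1667], [0, 0, 0.1667], [0, 0, 0.1667], [0, 0, 0.1667], [0, 0, 0.1667], [0, 0, 0.1667], [0, 0, 0.1667], [0, 0, 0.1667], [0, 0, 0.1667], [0, 0, 0]], "jaw": [255, 255, 255, 255, 255, 255, 255, 255, 255, 255, 255, 255, 255, 255]}}

```text
time: 6.92
tcp_pos: [0.582, -0.0293, 0.2939]
tool_rot: [0.315, 1.598, 0.792]
ft_force: [-1.7, 3.5, -4.7]
gripper_width: 0.217
```

```bash
python3 - <<'E'
from h import *
s=robot.sense(); print(s['joint_positions'].round(3),s['ft_force'],s['moment'])
Rm,p=cur(); print(Rm.round(3),(Rm.T@(H-p)).round(4))
w=grab('wrist','w3');grab('top','t3');cv2.imwrite('pics/t3c.png',cv2.resize(load('t3')['image'][180:330,240:440],None,fx=4,fy=4))
E
```

```text
[-0.451  0.576  1.005  0.545  2.027 -0.638] [-1.65864144  3.52940847 -4.66940781] [-0.08962764  0.20146054  0.20583676]
[[-0.2   -0.235  0.951]
 [ 0.615  0.726  0.309]
 [-0.763  0.646 -0.001]] [ 0.0298 -0.025   0.0002]
```

View pics/w3.png

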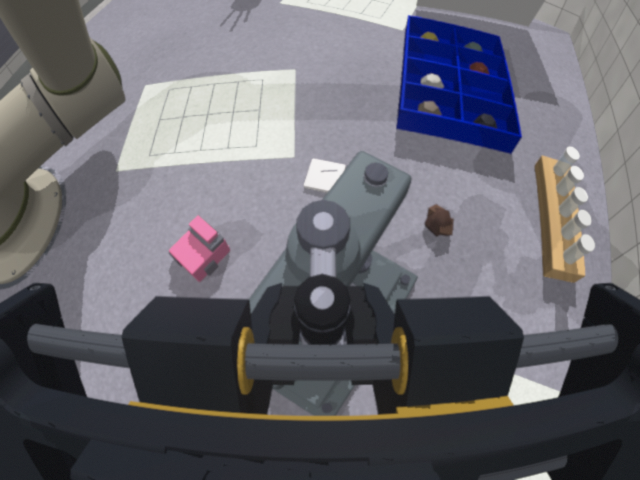

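View pics/t3c.png

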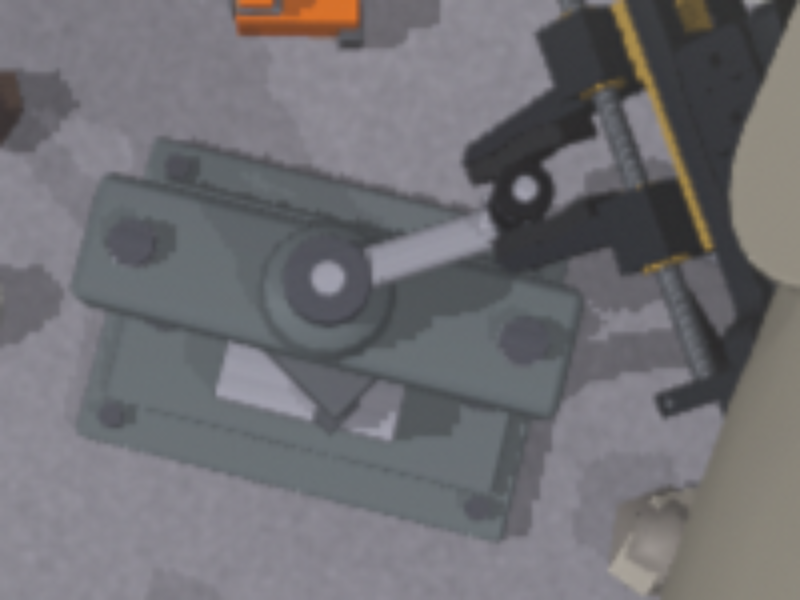

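>>> {"op": "arm_command", "data": {"delta_pos": [[-0.007, -0.0092, 0], [0, 0, 0]], "rot": [[0, 0, 0.1667], [0, 0, 0]], "jaw": [255, 255]}}

```text
time: 7.28
tcp_pos: [0.5827, -0.0315, 0.2936]
tool_rot: [0.387, 1.594, 0.86]
ft_force: [-5.3, 11.1, -6.5]
gripper_width: 0.214
```

>>> {"op": "arm_command", "data": {"delta_pos": [[-0.0028, -0.0037, 0], [0, 0, 0], [0, 0, 0]], "rot": [[0, 0, 0.0667], [0, 0, 0], [0, 0, 0]], "jaw": [255, 255, 255]}}

```text
time: 7.65
tcp_pos: [0.5828, -0.0319, 0.2936]
tool_rot: [0.413, 1.592, 0.886]
ft_force: [-7.2, 13.3, -6.3]
gripper_width: 0.22
```

>>> {"op": "arm_command", "data": {"delta_pos": [[0, 0, 0], [0, 0, 0], [0, 0, 0], [0, 0, 0], [-0.05, 0, 0], [-0.1, 0, 0], [-0.1, 0, 0], [-0.1, 0, 0]], "rot": [[0, 0, 0], [0, 0, 0], [0, 0, 0], [0, 0, 0], [0, 0, 0], [0, 0, 0], [0, 0, 0], [0, 0, 0]], "jaw": [0, 0, 0, 0, 0, 0, 0, 0]}}

```text
time: 8.65
tcp_pos: [0.6074, -0.1078, 0.3667]
tool_rot: [0.412, 1.588, 0.882]
ft_force: [0.5, 0.4, -0.0]
gripper_width: 0.999
```

```bash
python3 - <<'E'
from h import *
s=robot.sense(); print(s['joint_positions'].round(3),s['ft_force'])
Rm,p=cur(); print(p)
grab('side','s4');grab('top','t4')
cv2.imwrite('pics/t4c.png',cv2.resize(load('t4')['image'][200:320,250:400],None,fx=5,fy=5,interpolation=cv2.INTER_CUBIC))
cv2.imwrite('pics/s4c.png',cv2.resize(load('s4')['image'][120:270,240:420],None,fx=4,fy=4,interpolation=cv2.INTER_CUBIC))
print('to above');rows(Rm,p,tilt(0),C+.07*d+.37*Z,10)
E
```

```text
[-0.556  0.684  0.652  0.725  2.349 -0.492] [ 0.48835129  0.37181858 -0.0088796 ]
[ 0.60742023 -0.1078385   0.36666458]
to above
pos [[0.019,0.02,0.0],[0.018,0.021,0.0],[0.016,0.022,0.0],[0.014,0.024,0.0],[0.012,0.025,0.0],[0.01,0.026,0.0],[0.008,0.026,0.0],[0.006,0.027,0.0],[0.003,0.028,0.0],[0.001,0.027,0.001]]
rot [[0.0,0.0,-0.157],[0.0,0.0,-0.157],[0.0,0.0,-0.156],[0.0,0.001,-0.157],[0.0,-0.0,-0.157],[0.0,-0.0,-0.157],[0.0,0.0,-0.156],[0.001,0.0,-0.157],[-0.0,0.0,-0.157],[-0.0,0.001,-0.157]]
end [ 0.5822 -0.0291  0.3701]
```

View pics/t4c.png

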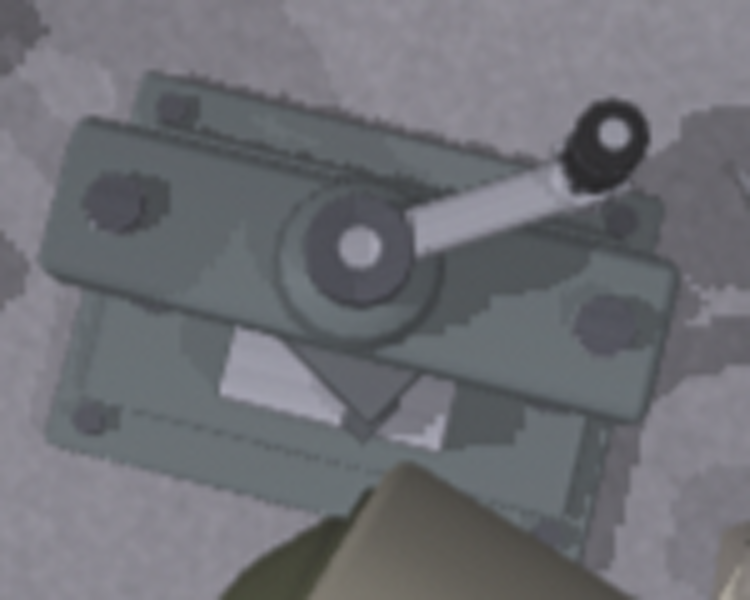

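View pics/s4c.png

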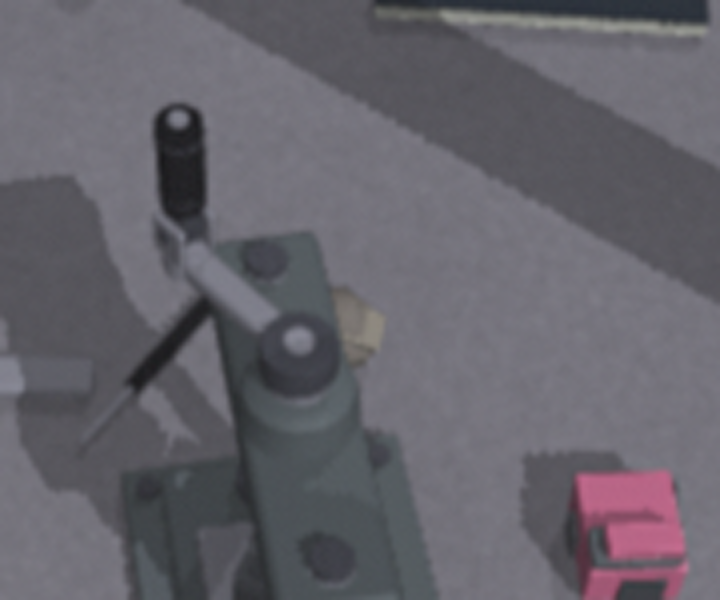

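```bash
python3 - <<'E'
from h import *
t=load('t4');s=load('s4')
print('hinge',H)
print('top',plane(t,372.2,226.2,.315),plane(s,284.1,149.6,.315))
print('hub',plane(t,359/5+249.6,247/5+199.6,.247),plane(s,298/4+239.6,340/4+119.6,.247))
for (w,u,v) in ((t,372,226),(s,284,150),(t,321,249),(s,314,204)): print(px(w,u,v))
E
```

```text
hinge [ 0.58206793 -0.02909448  0.255     ]
top [ 0.58193578 -0.02855966  0.315     ] [ 0.58304418 -0.02583952  0.315     ]
hub [0.56018412 0.03835237 0.247     ] [0.5628565  0.04244869 0.247     ]
[ 0.58185321 -0.02807228  0.31710008]
[ 0.58389277 -0.02407548  0.31617027]
[0.56046717 0.03892163 0.24468493]
[0.56191303 0.04005719 0.24520435]
```

>>> {"op": "arm_command", "data": {"delta_pos": [[0.019, 0.02, 0.0], [0.018, 0.021, 0.0], [0.016, 0.022, 0.0], [0.014, 0.024, 0.0], [0.012, 0.025, 0.0], [0.01, 0.026, 0.0], [0.008, 0.026, 0.0], [0.006, 0.027, 0.0], [0.003, 0.028, 0.0], [0.001, 0.027, 0.001], [0, 0, 0]], "rot": [[0.0, 0.0, -0.157], [0.0, 0.0, -0.157], [0.0, 0.0, -0.156], [0.0, 0.001, -0.157], [0.0, 0.0, -0.157], [0.0, 0.0, -0.157], [0.0, 0.0, -0.156], [0.001, 0.0, -0.157], [0.0, 0.0, -0.157], [0.0, 0.001, -0.157], [0, 0, 0]], "jaw": [0, 0, 0, 0, 0, 0, 0, 0, 0, 0, 0]}}

```text
time: 10.12
tcp_pos: [0.5813, -0.0266, 0.3693]
tool_rot: [-0.248, 1.557, 0.249]
ft_force: [0.3, -0.0, 0.7]
gripper_width: 1.001
```

```bash
python3 - <<'E'
from h import *
s=robot.sense(); print(s['joint_positions'].round(3),s['ft_force'],s['moment'])
Rm,p=cur(); print(p,Rm.round(3)); grab('wrist','w5')
E
```

```text
[-0.249  0.392  0.951  0.     1.799 -0.566] [ 0.25955012 -0.03570062  0.66468369] [-0.03306192  0.07073876  0.02657588]
[ 0.5812573  -0.0266361   0.36928469] [[-0.001 -0.311  0.95 ]
 [ 0.     0.95   0.311]
 [-1.     0.    -0.001]]
```

View pics/w5.png

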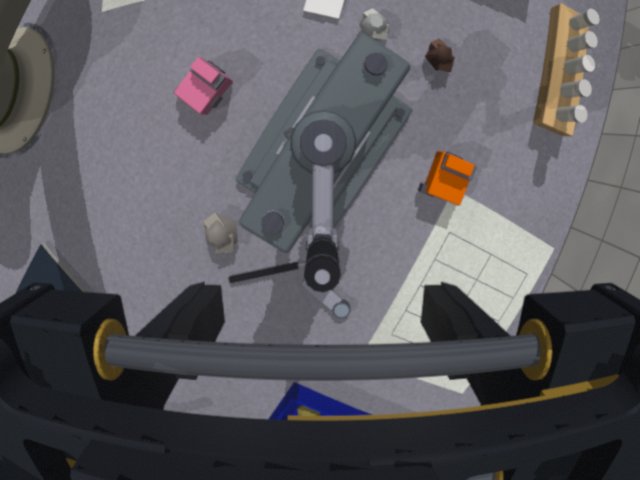

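>>> {"op": "arm_command", "data": {"delta_pos": [[0.05, -0.006, 0.001], [0.07, 0, 0], [0.07, 0, 0], [0.05, 0, 0], [0.024, 0, 0], [0, 0, 0], [0, 0, 0], [0, 0, 0], [0, 0, 0], [0, 0, 0], [0, 0, 0], [0, 0, 0], [0, 0, 0]], "rot": [[0, 0, 0], [0, 0, 0], [0, 0, 0], [0, 0, 0], [0, 0, 0], [0, 0, 0], [0, 0, 0], [0, 0, 0], [0, 0, 0], [0, 0, 0], [0, 0, 0], [0, 0, 0], [0, 0, 0]], "jaw": [0, 0, 0, 0, 255, 255, 255, 255, 255, 255, 255, 255, 255]}}

```text
time: 11.8
tcp_pos: [0.5826, -0.03, 0.2902]
tool_rot: [-0.246, 1.558, 0.246]
ft_force: [-3.2, -0.4, 1.3]
gripper_width: 0.214
```

```bash
python3 - <<'E'
from h import *
s=robot.sense(); print(s['joint_positions'].round(3),s['ft_force'],s['moment'],s['gripper_width'])
Rm,p=cur(); print(p.round(4),Rm.round(3),p-.07*d)
E
```

```text
[-0.254  0.419  1.127 -0.     1.596 -0.567] [-3.16061706 -0.43774654  1.32512684] [-0.21120492  0.70606486 -0.0098559 ] 0.21436511072200085
[ 0.5826 -0.03    0.2902] [[-0.001 -0.308  0.951]
 [ 0.     0.951  0.308]
 [-1.     0.    -0.001]] [0.56104708 0.03659609 0.29022824]
```

```bash
cat > circ.py <<'E'
from h import *
def circ(a,b,step,dl0=.001,dl1=.001,rad=.07):
    """tool-frame rows from crank a to b deg; tool y=-d0, z=-t0; feed-forward rounding"""
    N=round((b-a)/step); f=lambda k,dl:-(rad+dl)*np.array([0,math.cos(math.radians(k)),math.sin(math.radians(k))])/.3
    p=f(a,dl0); T=[]
    for i in range(1,N+1):
        q=f(a+(b-a)*i/N,dl0+(dl1-dl0)*i/N); s=np.round(q-p,4); p=p+s; T.append(s.tolist())
    print(N,str(T).replace(' ',''))
def rt(deg):
    s=robot.sense(); F=s['ft_force']; a=math.radians(deg); Rm,p=cur(); t=-n
    dd=math.cos(a)*d+math.sin(a)*t; tt=-math.sin(a)*d+math.cos(a)*t
    print(round(s['time'],2),'out',(F@dd).round(2),'tan',(F@tt).round(2),'z',F[2].round(2),'w',s['gripper_width'].round(3),p.round(4))
E
python3 -c "
from circ import *
rt(0);circ(0,60,5,0,.001)"
```

```text
Traceback (most recent call last):
  File "circ.py", line 12, in rt
    print(round(s['time'],2),'out',(F@dd).round(2),'tan',(F@tt).round(2),'z',F[2].round(2),'w',s['gripper_width'].round(3),p.round(4))
                                                                                               ^^^^^^^^^^^^^^^^^^^^^^^^
AttributeError: 'float' object has no attribute 'round'
```

```bash
sed -i "s/s\['gripper_width'\].round(3)/round(s['gripper_width'],3)/" circ.py
python3 -c "
from circ import *
rt(0);circ(0,60,5,0,.001)"
```

```text
11.8 out -0.56 tan 3.14 z 1.33 w 0.214 [ 0.5826 -0.03    0.2902]
12 [[0.0,0.0006,-0.0204],[-0.0,0.0024,-0.0202],[-0.0,0.0041,-0.02],[-0.0,0.0059,-0.0196],[-0.0,0.0076,-0.019],[-0.0,0.0092,-0.0183],[-0.0,0.0108,-0.0174],[-0.0,0.0123,-0.0165],[-0.0,0.0137,-0.0154],[-0.0,0.015,-0.0141],[-0.0,0.0161,-0.0127],[-0.0,0.0173,-0.0114]]
```

>>> {"op": "arm_command", "data": {"delta_pos": [[0, 0.0006, -0.0204], [0, 0.0024, -0.0202], [0, 0.0041, -0.02], [0, 0.0059, -0.0196]], "rot": [[0, 0, 0], [0, 0, 0], [0, 0, 0], [0, 0, 0]], "jaw": [255, 255, 255, 255]}}

```text
time: 12.3
tcp_pos: [0.5599, -0.0335, 0.2903]
tool_rot: [-0.246, 1.553, 0.246]
ft_force: [6.9, 1.0, -1.3]
gripper_width: 0.216
```

```bash
python3 -c "
from circ import *
rt(20)"
```

```text
12.3 out -1.2 tan -6.87 z -1.29 w 0.216 [ 0.5599 -0.0335  0.2903]
```

>>> {"op": "arm_command", "data": {"delta_pos": [[0, 0.0076, -0.019], [0, 0.0092, -0.0183], [0, 0.0108, -0.0174], [0, 0.0123, -0.0165], [0, 0.0137, -0.0154], [0, 0.015, -0.0141], [0, 0.0161, -0.0127], [0, 0.0173, -0.0114]], "rot": [[0, 0, 0], [0, 0, 0], [0, 0, 0], [0, 0, 0], [0, 0, 0], [0, 0, 0], [0, 0, 0], [0, 0, 0]], "jaw": [255, 255, 255, 255, 255, 255, 255, 255]}}

```text
time: 13.3
tcp_pos: [0.5149, -0.0164, 0.2903]
tool_rot: [-0.246, 1.553, 0.245]
ft_force: [7.9, -1.0, -2.7]
gripper_width: 0.214
```

```bash
python3 -c "
from circ import *
rt(60);circ(60,160,5)"
```

```text
13.3 out -4.52 tan -6.52 z -2.68 w 0.214 [ 0.5149 -0.0164  0.2903]
20 [[0.0,0.0183,-0.0095],[-0.0,0.0191,-0.0079],[-0.0,0.0197,-0.0062],[-0.0,0.0201,-0.0045],[-0.0,0.0205,-0.0027],[-0.0,0.0206,-0.0009],[-0.0,0.0207,0.0009],[-0.0,0.0204,0.0027],[-0.0,0.0202,0.0045],[-0.0,0.0197,0.0062],[-0.0,0.0191,0.0079],[-0.0,0.0183,0.0095],[-0.0,0.0174,0.0111],[-0.0,0.0164,0.0126],[-0.0,0.0152,0.0139],[-0.0,0.0139,0.0152],[-0.0,0.0126,0.0164],[-0.0,0.0111,0.0174],[-0.0,0.0095,0.0183],[-0.0,0.0079,0.0191]]
```

>>> {"op": "arm_command", "data": {"delta_pos": [[0, 0.0183, -0.0095], [0, 0.0191, -0.0079], [0, 0.0197, -0.0062], [0, 0.0201, -0.0045], [0, 0.0205, -0.0027], [0, 0.0206, -0.0009], [0, 0.0207, 0.0009], [0, 0.0204, 0.0027]], "rot": [[0, 0, 0], [0, 0, 0], [0, 0, 0], [0, 0, 0], [0, 0, 0], [0, 0, 0], [0, 0, 0], [0, 0, 0]], "jaw": [255, 255, 255, 255, 255, 255, 255, 255]}}

```text
time: 14.3
tcp_pos: [0.4915, 0.0259, 0.2903]
tool_rot: [-0.247, 1.556, 0.243]
ft_force: [2.6, -6.2, -2.8]
gripper_width: 0.215
```

```bash
python3 -c "
from circ import *
rt(100)"
```

```text
14.3 out -1.69 tan -6.5 z -2.8 w 0.215 [0.4915 0.0259 0.2903]
```

>>> {"op": "arm_command", "data": {"delta_pos": [[0, 0.0202, 0.0045], [0, 0.0197, 0.0062], [0, 0.0191, 0.0079], [0, 0.0183, 0.0095], [0, 0.0174, 0.0111], [0, 0.0164, 0.0126], [0, 0.0152, 0.0139], [0, 0.0139, 0.0152]], "rot": [[0, 0, 0], [0, 0, 0], [0, 0, 0], [0, 0, 0], [0, 0, 0], [0, 0, 0], [0, 0, 0], [0, 0, 0]], "jaw": [255, 255, 255, 255, 255, 255, 255, 255]}}

```text
time: 15.3
tcp_pos: [0.5011, 0.0735, 0.2902]
tool_rot: [-0.247, 1.558, 0.244]
ft_force: [-1.8, -7.5, -0.5]
gripper_width: 0.219
```

```bash
python3 -c "
from circ import *
rt(140);circ(140,260,5)"
```

```text
15.3 out -2.43 tan -7.27 z -0.53 w 0.219 [0.5011 0.0735 0.2902]
24 [[0.0,0.0126,0.0164],[-0.0,0.0111,0.0174],[-0.0,0.0095,0.0183],[-0.0,0.0079,0.0191],[-0.0,0.0062,0.0197],[-0.0,0.0045,0.0201],[-0.0,0.0027,0.0205],[-0.0,0.0009,0.0206],[-0.0,-0.0009,0.0207],[-0.0,-0.0027,0.0204],[-0.0,-0.0045,0.0202],[-0.0,-0.0062,0.0197],[-0.0,-0.0079,0.019],[-0.0,-0.0095,0.0184],[-0.0,-0.0111,0.0174],[-0.0,-0.0126,0.0164],[-0.0,-0.0139,0.0152],[-0.0,-0.0153,0.0139],[-0.0,-0.0164,0.0126],[-0.0,-0.0174,0.0111],[-0.0,-0.0183,0.0095],[-0.0,-0.0191,0.0079],[-0.0,-0.0196,0.0062],[-0.0,-0.0202,0.0045]]
```

>>> {"op": "arm_command", "data": {"delta_pos": [[0, 0.0126, 0.0164], [0, 0.0111, 0.0174], [0, 0.0095, 0.0183], [0, 0.0079, 0.0191]], "rot": [[0, 0, 0], [0, 0, 0], [0, 0, 0], [0, 0, 0]], "jaw": [255, 255, 255, 255]}}

```text
time: 15.8
tcp_pos: [0.5174, 0.0918, 0.2902]
tool_rot: [-0.247, 1.558, 0.244]
ft_force: [-3.3, -6.5, 0.9]
gripper_width: 0.214
```

```bash
python3 -c "
from circ import *
rt(160)"
```

```text
15.8 out -3.11 tan -6.62 z 0.87 w 0.214 [0.5174 0.0918 0.2902]
```

>>> {"op": "arm_command", "data": {"delta_pos": [[0, 0, 0], [0, 0, 0], [0, 0, 0]], "rot": [[0, 0, 0], [0, 0, 0], [0, 0, 0]], "jaw": [255, 255, 255]}}

```text
time: 16.18
tcp_pos: [0.5178, 0.0921, 0.2902]
tool_rot: [-0.246, 1.557, 0.245]
ft_force: [0.3, -5.2, 0.2]
gripper_width: 0.216
```

```bash
python3 -c "
from circ import *
rt(160)"
```

```text
16.18 out -4.29 tan -3.01 z 0.23 w 0.216 [0.5178 0.0921 0.2902]
```

>>> {"op": "arm_command", "data": {"delta_pos": [[0, 0.0062, 0.0197], [0, 0.0045, 0.0201], [0, 0.0027, 0.0205], [0, 0.0009, 0.0206], [0, -0.0009, 0.0207], [0, -0.0027, 0.0204]], "rot": [[0, 0, 0], [0, 0, 0], [0, 0, 0], [0, 0, 0], [0, 0, 0], [0, 0, 0]], "jaw": [255, 255, 255, 255, 255, 255]}}

```text
time: 16.92
tcp_pos: [0.5508, 0.1062, 0.2902]
tool_rot: [-0.246, 1.56, 0.245]
ft_force: [-5.7, -7.1, 3.1]
gripper_width: 0.217
```

```bash
python3 -c "
from circ import *
rt(190)"
```

```text
16.93 out -6.24 tan -6.66 z 3.06 w 0.217 [0.5508 0.1062 0.2902]
```

```bash
python3 -c "
from circ import *
circ(190,230,5,.001,.0004)
circ(230,400,5,.0004,.0004)"
```

```text
8 [[0.0,-0.0047,0.0201],[-0.0,-0.0064,0.0196],[-0.0,-0.0082,0.0189],[-0.0,-0.0097,0.0181],[-0.0,-0.0112,0.0172],[-0.0,-0.0127,0.0162],[-0.0,-0.0141,0.0149],[-0.0,-0.0152,0.0137]]
34 [[0.0,-0.0162,0.0125],[-0.0,-0.0173,0.011],[-0.0,-0.0182,0.0094],[-0.0,-0.0189,0.0078],[-0.0,-0.0195,0.0062],[-0.0,-0.02,0.0044],[-0.0,-0.0203,0.0027],[-0.0,-0.0204,0.0009],[-0.0,-0.0205,-0.0009],[-0.0,-0.0203,-0.0027],[-0.0,-0.02,-0.0044],[-0.0,-0.0195,-0.0062],[-0.0,-0.0189,-0.0078],[-0.0,-0.0182,-0.0094],[-0.0,-0.0172,-0.011],[-0.0,-0.0163,-0.0125],[-0.0,-0.0151,-0.0138],[-0.0,-0.0138,-0.0151],[-0.0,-0.0125,-0.0163],[-0.0,-0.011,-0.0172],[-0.0,-0.0094,-0.0182],[-0.0,-0.0079,-0.0189],[-0.0,-0.0061,-0.0195],[-0.0,-0.0044,-0.02],[-0.0,-0.0027,-0.0203],[-0.0,-0.0009,-0.0205],[-0.0,0.0009,-0.0204],[-0.0,0.0027,-0.0203],[-0.0,0.0044,-0.02],[-0.0,0.0061,-0.0195],[-0.0,0.0079,-0.0189],[-0.0,0.0094,-0.0182],[-0.0,0.011,-0.0173],[-0.0,0.0125,-0.0162]]
```

>>> {"op": "arm_command", "data": {"delta_pos": [[0, -0.0047, 0.0201], [0, -0.0064, 0.0196], [0, -0.0082, 0.0189], [0, -0.0097, 0.0181]], "rot": [[0, 0, 0], [0, 0, 0], [0, 0, 0], [0, 0, 0]], "jaw": [255, 255, 255, 255]}}

```text
time: 17.42
tcp_pos: [0.5749, 0.1055, 0.2902]
tool_rot: [-0.246, 1.561, 0.246]
ft_force: [-8.6, -4.8, 3.0]
gripper_width: 0.216
```

```bash
python3 -c "
from circ import *
rt(210)"
```

```text
17.43 out -6.45 tan -7.45 z 3.0 w 0.216 [0.5749 0.1055 0.2902]
```

>>> {"op": "arm_command", "data": {"delta_pos": [[0, -0.0112, 0.0172], [0, -0.0127, 0.0162], [0, -0.0141, 0.0149], [0, -0.0152, 0.0137]], "rot": [[0, 0, 0], [0, 0, 0], [0, 0, 0], [0, 0, 0]], "jaw": [255, 255, 255, 255]}}

```text
time: 17.92
tcp_pos: [0.5972, 0.0967, 0.2901]
tool_rot: [-0.245, 1.561, 0.248]
ft_force: [-10.1, -1.2, 2.6]
gripper_width: 0.218
```

```bash
python3 -c "
from circ import *
rt(230)"
```

```text
17.93 out -6.36 tan -7.91 z 2.57 w 0.218 [0.5972 0.0967 0.2901]
```

>>> {"op": "arm_command", "data": {"delta_pos": [[0, 0, 0], [0, 0, 0], [0, 0, 0], [0, 0, 0], [0, 0, 0], [0, 0, 0]], "rot": [[0, 0, 0], [0, 0, 0], [0, 0, 0], [0, 0, 0], [0, 0, 0], [0, 0, 0]], "jaw": [255, 255, 255, 255, 255, 255]}}

```text
time: 18.68
tcp_pos: [0.5976, 0.0965, 0.2902]
tool_rot: [-0.245, 1.56, 0.247]
ft_force: [-7.3, -1.7, 3.0]
gripper_width: 0.214
```

```bash
python3 -c "
from circ import *
rt(230)"
```

```text
18.68 out -5.3 tan -5.24 z 2.96 w 0.214 [0.5976 0.0965 0.2902]
```

>>> {"op": "arm_command", "data": {"delta_pos": [[0, 0, 0], [0, 0, 0], [0, 0, 0], [0, 0, 0], [0, 0, 0], [0, 0, 0]], "rot": [[0, 0, 0], [0, 0, 0], [0, 0, 0], [0, 0, 0], [0, 0, 0], [0, 0, 0]], "jaw": [255, 255, 255, 255, 255, 255]}}

```text
time: 19.42
tcp_pos: [0.5976, 0.0965, 0.2902]
tool_rot: [-0.245, 1.56, 0.247]
ft_force: [-6.5, -2.2, 2.3]
gripper_width: 0.22
```

```bash
python3 -c "
from circ import *
rt(230)"
```

```text
19.43 out -5.29 tan -4.33 z 2.26 w 0.22 [0.5976 0.0965 0.2902]
```

>>> {"op": "arm_command", "data": {"delta_pos": [[0, 0, 0], [0, 0, 0], [0, 0, 0], [0, 0, 0], [0, 0, 0], [0, 0, 0], [0, 0, 0], [0, 0, 0]], "rot": [[0, 0, 0], [0, 0, 0], [0, 0, 0], [0, 0, 0], [0, 0, 0], [0, 0, 0], [0, 0, 0], [0, 0, 0]], "jaw": [255, 255, 255, 255, 255, 255, 255, 255]}}

```text
time: 20.42
tcp_pos: [0.5976, 0.0965, 0.2902]
tool_rot: [-0.245, 1.56, 0.247]
ft_force: [-6.7, -1.4, 1.5]
gripper_width: 0.216
```

```bash
python3 -c "
from circ import *
rt(230); s=robot.sense(); print(s['moment'],s['ft_force']); grab('side','s6'); grab('top','t6')
cv2.imwrite('pics/s6c.png',cv2.resize(load('s6')['image'][100:340,210:420],None,fx=2.5,fy=2.5))"
```

```text
20.43 out -4.72 tan -4.99 z 1.49 w 0.216 [0.5976 0.0965 0.2902]
[-0.39131997  1.04511478  0.03484456] [-6.73402456 -1.35451941  1.48775988]
```

View pics/s6c.png

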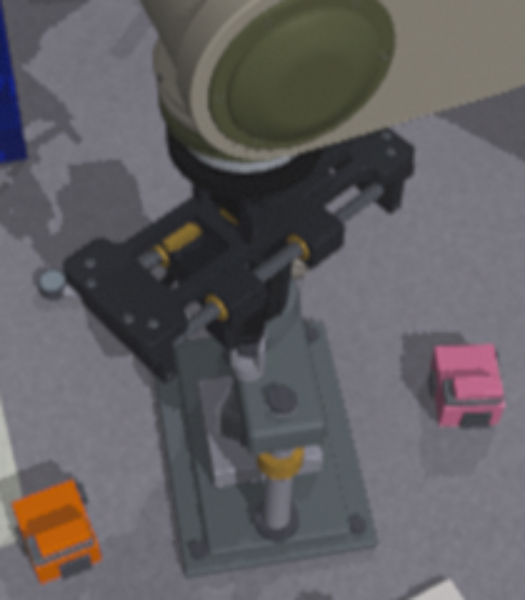

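View pics/t6.png

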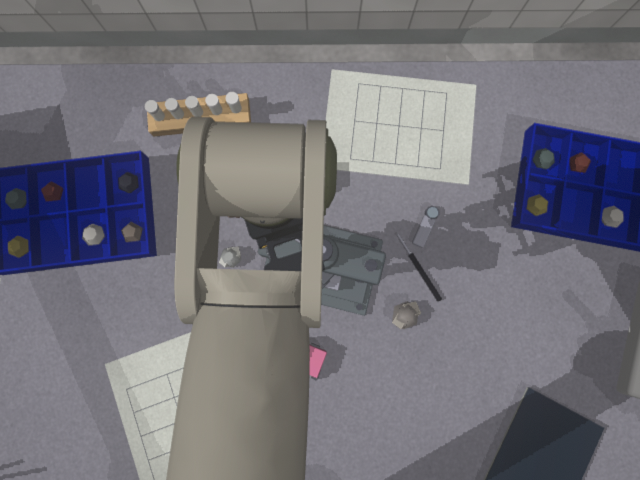

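```bash
cat >> circ.py <<'E'
def avg(deg,N=6):
    Fs=[robot.sense()['ft_force']]
    for i in range(N-1): robot.get_image('top'); Fs.append(robot.sense()['ft_force'])
    Fs=np.array(Fs); a=math.radians(deg); t=-n; dd=math.cos(a)*d+math.sin(a)*t; tt=-math.sin(a)*d+math.cos(a)*t
    print(round(robot.sense()['time'],2),'out',(Fs@dd).mean().round(2),'tan',(Fs@tt).round(2),(Fs@tt).mean().round(2),'z',Fs[:,2].mean().round(2))
E
python3 -c "
from circ import *
avg(230)"
```

```text
20.77 out -5.35 tan [-5.01 -4.36 -4.9  -4.65 -4.47 -4.5 ] -4.65 z 2.23
```

>>> {"op": "arm_command", "data": {"delta_pos": [[0, -0.0162, 0.0125], [0, -0.0173, 0.011]], "rot": [[0, 0, 0], [0, 0, 0]], "jaw": [255, 255]}}

```text
time: 21.02
tcp_pos: [0.6068, 0.0897, 0.2902]
tool_rot: [-0.245, 1.561, 0.249]
ft_force: [-11.0, 1.0, 3.9]
gripper_width: 0.216
```

```bash
python3 -c "
from circ import *
rt(240);avg(240,12)"
```

```text
21.02 out -6.65 tan -8.83 z 3.88 w 0.216 [0.6068 0.0897 0.2902]
21.57 out -5.72 tan [-8.83 -7.85 -6.04 -5.91 -4.09 -5.22 -5.06 -5.08 -4.19 -5.64 -4.83 -4.27] -5.58 z 2.96
```

```bash
python3 -c "
from circ import *
circ(240,260,5,.0004,-.0002)
circ(260,340,5,-.0002,-.0002)"
```

```text
4 [[0.0,-0.0184,0.009],[-0.0,-0.019,0.0073],[-0.0,-0.0196,0.0057],[-0.0,-0.0199,0.0039]]
16 [[0.0,-0.0201,0.0026],[-0.0,-0.0203,0.0009],[-0.0,-0.0203,-0.0009],[-0.0,-0.0201,-0.0026],[-0.0,-0.0198,-0.0044],[-0.0,-0.0194,-0.0061],[-0.0,-0.0187,-0.0078],[-0.0,-0.018,-0.0093],[-0.0,-0.0172,-0.0109],[-0.0,-0.0161,-0.0124],[-0.0,-0.0149,-0.0137],[-0.0,-0.0137,-0.015],[-0.0,-0.0124,-0.0161],[-0.0,-0.0109,-0.0171],[-0.0,-0.0094,-0.018],[-0.0,-0.0077,-0.0188]]
```

>>> {"op": "arm_command", "data": {"delta_pos": [[0, -0.0184, 0.009], [0, -0.019, 0.0073]], "rot": [[0, 0, 0], [0, 0, 0]], "jaw": [255, 255]}}

```text
time: 21.82
tcp_pos: [0.6151, 0.0812, 0.2902]
tool_rot: [-0.244, 1.56, 0.25]
ft_force: [-9.2, 4.0, 3.1]
gripper_width: 0.215
```

```bash
python3 -c "
from circ import *
rt(250)"
```

```text
21.82 out -4.82 tan -8.79 z 3.11 w 0.215 [0.6151 0.0812 0.2902]
```

>>> {"op": "arm_command", "data": {"delta_pos": [[0, -0.0196, 0.0057], [0, -0.0199, 0.0039]], "rot": [[0, 0, 0], [0, 0, 0]], "jaw": [255, 255]}}

```text
time: 22.08
tcp_pos: [0.6218, 0.0713, 0.2902]
tool_rot: [-0.244, 1.559, 0.251]
ft_force: [-8.2, 8.2, 3.1]
gripper_width: 0.215
```

```bash
python3 -c "
from circ import *
rt(260);avg(260,14)"
```

```text
22.07 out -3.36 tan -11.06 z 3.05 w 0.215 [0.6218 0.0713 0.2902]
22.73 out -2.86 tan [-11.06  -8.01  -6.41  -5.24  -6.65  -6.16  -6.25  -7.16  -6.17  -6.3
  -6.42  -6.37  -5.8   -5.94] -6.71 z 2.25
```

>>> {"op": "arm_command", "data": {"delta_pos": [[0, 0, 0], [0, 0, 0], [0, 0, 0], [0, 0, 0], [0, 0, 0], [0, 0, 0], [0, 0, 0], [0, 0, 0], [0, 0, 0], [0, 0, 0], [0, 0, 0], [0, 0, 0], [0, 0, 0], [0, 0, 0], [0, 0, 0], [0, 0, 0], [0, 0, 0], [0, 0, 0], [0, 0, 0], [0, 0, 0]], "rot": [[0, 0, 0], [0, 0, 0], [0, 0, 0], [0, 0, 0], [0, 0, 0], [0, 0, 0], [0, 0, 0], [0, 0, 0], [0, 0, 0], [0, 0, 0], [0, 0, 0], [0, 0, 0], [0, 0, 0], [0, 0, 0], [0, 0, 0], [0, 0, 0], [0, 0, 0], [0, 0, 0], [0, 0, 0], [0, 0, 0]], "jaw": [255, 255, 255, 255, 255, 255, 255, 255, 255, 255, 255, 255, 255, 255, 255, 255, 255, 255, 255, 255]}}

```text
time: 25.22
tcp_pos: [0.6221, 0.0708, 0.2902]
tool_rot: [-0.244, 1.558, 0.25]
ft_force: [-5.2, 4.2, 2.8]
gripper_width: 0.218
```

```bash
python3 -c "
from circ import *
rt(260);avg(260,10); s=robot.sense();print(s['moment'],s['ft_force'])"
```

```text
25.23 out -2.62 tan -6.1 z 2.85 w 0.218 [0.6221 0.0708 0.2902]
25.68 out -2.75 tan [-6.1  -6.16 -6.47 -6.65 -5.79 -6.14 -5.07 -5.87 -5.64 -6.21] -6.01 z 2.16
[ 0.58628954  0.83086833 -0.06649637] [-5.65201625  4.03037352  2.22913642]
```

>>> {"op": "arm_command", "data": {"delta_pos": [[0, 0.003, -0.0005], [0, 0, 0], [0, 0, 0], [0, 0, 0]], "rot": [[0, 0, 0], [0, 0, 0], [0, 0, 0], [0, 0, 0]], "jaw": [255, 255, 255, 255]}}

```text
time: 26.18
tcp_pos: [0.6221, 0.0709, 0.2902]
tool_rot: [-0.245, 1.558, 0.248]
ft_force: [-5.1, 3.0, 2.5]
gripper_width: 0.214
```

```bash
python3 -c "
from circ import *
rt(260);avg(260,12)"
```

```text
26.18 out -3.12 tan -5.1 z 2.53 w 0.214 [0.6221 0.0709 0.2902]
26.73 out -3.21 tan [-5.1  -4.61 -4.59 -4.99 -4.76 -6.03 -5.64 -5.39 -4.29 -6.09 -4.29 -5.08] -5.07 z 2.14
```

>>> {"op": "arm_command", "data": {"delta_pos": [[0, -0.013, 0.002]], "rot": [[0, 0, 0]], "jaw": [255]}}

```text
time: 26.85
tcp_pos: [0.6235, 0.0683, 0.2902]
tool_rot: [-0.244, 1.559, 0.25]
ft_force: [-6.8, 8.1, 2.2]
gripper_width: 0.219
```

>>> {"op": "arm_command", "data": {"delta_pos": [[0, -0.0101, 0.0013]], "rot": [[0, 0, 0]], "jaw": [255]}}

```text
time: 26.98
tcp_pos: [0.6248, 0.0655, 0.2902]
tool_rot: [-0.244, 1.559, 0.25]
ft_force: [-6.8, 8.1, 2.8]
gripper_width: 0.222
```

>>> {"op": "arm_command", "data": {"delta_pos": [[0, -0.0101, 0.0005]], "rot": [[0, 0, 0]], "jaw": [255]}}

```text
time: 27.1
tcp_pos: [0.6259, 0.0628, 0.2902]
tool_rot: [-0.244, 1.558, 0.25]
ft_force: [-5.8, 9.2, 2.4]
gripper_width: 0.217
```

```bash
python3 -c "
from circ import *
rt(267.5);avg(267.5,10)"
```

```text
27.1 out -2.2 tan -10.66 z 2.39 w 0.217 [0.6259 0.0628 0.2902]
27.55 out -3.39 tan [-10.66  -9.91  -9.17  -7.89  -8.72  -8.5   -8.2   -9.03  -8.25  -7.46] -8.78 z 2.46
```

```bash
python3 -c "
from circ import *
circ(267.5,282.5,2.5,-.0002,-.0002)"
```

```text
6 [[0.0,-0.0101,0.0002],[-0.0,-0.0102,-0.0002],[-0.0,-0.0101,-0.0007],[-0.0,-0.0101,-0.0011],[-0.0,-0.0101,-0.0015],[-0.0,-0.0099,-0.002]]
```

>>> {"op": "arm_command", "data": {"delta_pos": [[0, -0.0101, 0.0002], [0, -0.0102, -0.0002], [0, -0.0101, -0.0007]], "rot": [[0, 0, 0], [0, 0, 0], [0, 0, 0]], "jaw": [255, 255, 255]}}

```text
time: 27.92
tcp_pos: [0.6287, 0.0543, 0.2902]
tool_rot: [-0.244, 1.558, 0.251]
ft_force: [-4.5, 8.9, 2.7]
gripper_width: 0.219
```

```bash
python3 -c "
from circ import *
rt(275)"
```

```text
27.93 out -2.43 tan -9.72 z 2.66 w 0.219 [0.6287 0.0543 0.2902]
```

>>> {"op": "arm_command", "data": {"delta_pos": [[0, -0.0101, -0.0011], [0, -0.0101, -0.0015]], "rot": [[0, 0, 0], [0, 0, 0]], "jaw": [255, 255]}}

```text
time: 28.18
tcp_pos: [0.63, 0.0484, 0.2902]
tool_rot: [-0.244, 1.557, 0.251]
ft_force: [-4.6, 9.5, 2.9]
gripper_width: 0.213
```

```bash
python3 -c "
from circ import *
rt(280)"
```

```text
28.18 out -3.25 tan -10.07 z 2.9 w 0.213 [0.63   0.0484 0.2902]
```

>>> {"op": "arm_command", "data": {"delta_pos": [[0, -0.0099, -0.002]], "rot": [[0, 0, 0]], "jaw": [255]}}

```text
time: 28.3
tcp_pos: [0.6305, 0.0455, 0.2902]
tool_rot: [-0.244, 1.557, 0.251]
ft_force: [-3.4, 9.7, 1.8]
gripper_width: 0.218
```

```bash
python3 -c "
from circ import *
rt(282);avg(282,10)"
```

```text
28.3 out -2.34 tan -9.95 z 1.77 w 0.218 [0.6305 0.0455 0.2902]
28.75 out -2.83 tan [-9.95 -9.56 -9.46 -8.45 -9.34 -8.72 -8.78 -8.61 -8.75 -8.58] -9.02 z 1.92
```

```bash
python3 -c "
from circ import *
circ(282.5,292.5,2.5,-.0002,-.0002)"
```

```text
4 [[0.0,-0.0099,-0.0024],[-0.0,-0.0097,-0.0029],[-0.0,-0.0096,-0.0032],[-0.0,-0.0095,-0.0037]]
```

>>> {"op": "arm_command", "data": {"delta_pos": [[0, -0.0099, -0.0024], [0, -0.0097, -0.0029]], "rot": [[0, 0, 0], [0, 0, 0]], "jaw": [255, 255]}}

```text
time: 29.0
tcp_pos: [0.6309, 0.0395, 0.2902]
tool_rot: [-0.244, 1.556, 0.251]
ft_force: [-2.8, 10.1, 1.4]
gripper_width: 0.215
```

```bash
python3 -c "
from circ import *
rt(286)"
```

```text
29.0 out -2.44 tan -10.23 z 1.39 w 0.215 [0.6309 0.0395 0.2902]
```

>>> {"op": "arm_command", "data": {"delta_pos": [[0, -0.0096, -0.0032]], "rot": [[0, 0, 0]], "jaw": [255]}}

```text
time: 29.12
tcp_pos: [0.631, 0.0365, 0.2902]
tool_rot: [-0.244, 1.556, 0.251]
ft_force: [-1.4, 10.7, 1.8]
gripper_width: 0.219
```

```bash
python3 -c "
from circ import *
rt(289)"
```

```text
29.12 out -1.57 tan -10.63 z 1.79 w 0.219 [0.631  0.0365 0.2902]
```

>>> {"op": "arm_command", "data": {"delta_pos": [[0, -0.0095, -0.0037]], "rot": [[0, 0, 0]], "jaw": [255]}}

```text
time: 29.25
tcp_pos: [0.6309, 0.0335, 0.2902]
tool_rot: [-0.244, 1.556, 0.252]
ft_force: [-2.1, 10.8, 1.2]
gripper_width: 0.215
```

```bash
python3 -c "
from circ import *
rt(291);avg(291,8)"
```

```text
29.25 out -2.63 tan -10.7 z 1.23 w 0.215 [0.6309 0.0335 0.2902]
29.6 out -1.86 tan [-10.7  -11.    -9.39  -8.55  -8.98  -9.17  -9.21  -9.46] -9.56 z 1.66
```

>>> {"op": "arm_command", "data": {"delta_pos": [[0, 0.0046, 0.002], [0, 0.0046, 0.002], [0, 0, 0], [0, 0, 0]], "rot": [[0, 0, 0], [0, 0, 0], [0, 0, 0], [0, 0, 0]], "jaw": [255, 255, 255, 255]}}

```text
time: 30.1
tcp_pos: [0.631, 0.0338, 0.2902]
tool_rot: [-0.245, 1.558, 0.246]
ft_force: [-4.9, -0.6, 2.2]
gripper_width: 0.218
```

```bash
python3 -c "
from circ import *
rt(291);avg(291,8)"
```

```text
30.1 out -4.88 tan 0.84 z 2.25 w 0.218 [0.631  0.0338 0.2902]
30.45 out -4.7 tan [0.84 2.55 1.23 1.07 1.32 0.32 0.25 0.86] 1.05 z 2.26
```

>>> {"op": "arm_command", "data": {"delta_pos": [[0, 0, 0], [0, 0, 0], [0, 0, 0], [0, 0, 0], [0, 0, 0], [0, 0, 0], [-0.05, 0, 0], [-0.15, 0, 0], [-0.15, 0, 0], [-0.1, 0, 0], [0, 0, 0]], "rot": [[0, 0, 0], [0, 0, 0], [0, 0, 0], [0, 0, 0], [0, 0, 0], [0, 0, 0], [0, 0, 0], [0, 0, 0], [0, 0, 0], [0, 0, 0], [0, 0, 0]], "jaw": [0, 0, 0, 0, 0, 0, 0, 0, 0, 0, 0]}}

```text
time: 31.82
tcp_pos: [0.6314, 0.0342, 0.4272]
tool_rot: [-0.247, 1.553, 0.245]
ft_force: [0.8, 0.0, -1.0]
gripper_width: 0.998
```

```bash
python3 -c "
from circ import *
rt(291)
grab('side','s7');grab('wrist','w7')
cv2.imwrite('pics/s7c.png',cv2.resize(load('s7')['image'][120:340,210:420],None,fx=2.7,fy=2.7,interpolation=cv2.INTER_CUBIC))"
```

```text
31.82 out 0.77 tan -0.09 z -0.98 w 0.998 [0.6314 0.0342 0.4272]
```

View pics/s7c.png

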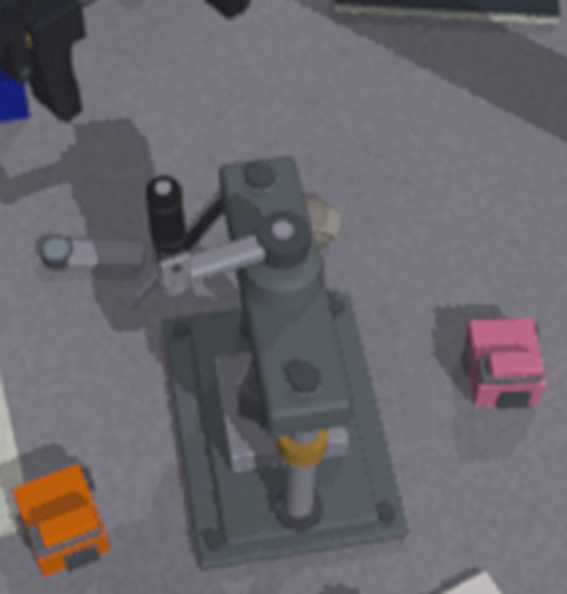

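View pics/w7.png

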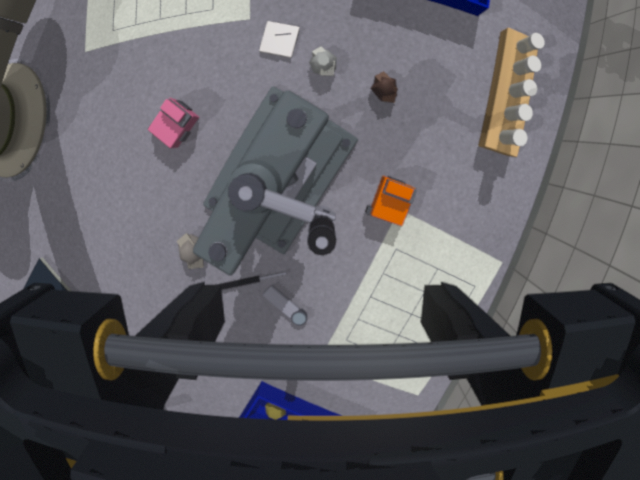

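>>> {"op": "arm_command", "data": {"delta_pos": [[-0.03, 0.05, -0.1], [0, 0.1, -0.15], [0, 0.15, -0.1], [0, 0.18, -0.05], [0, 0.18, -0.05], [0, 0.18, 0], [0, 0.18, 0], [0, 0.1, 0], [0, 0, 0]], "rot": [[0, 0, 0], [0, 0, 0], [0, 0, 0], [0, 0, 0], [0, 0, 0], [0, 0, 0], [0, 0, 0], [0, 0, 0], [0, 0, 0]], "jaw": [0, 0, 0, 0, 0, 0, 0, 0, 0]}}

```text
time: 33.05
tcp_pos: [0.3984, 0.3134, 0.4327]
tool_rot: [-0.249, 1.56, 0.248]
ft_force: [0.5, -0.1, -0.4]
gripper_width: 1.006
```

```bash
python3 - <<'E'
from h import *
print(cur()[1]); t=grab('top','t8'); s=grab('side','s8')
cv2.imwrite('pics/t8c.png',cv2.resize(t['image'][180:330,230:430],None,fx=4,fy=4,interpolation=cv2.INTER_CUBIC))
cv2.imwrite('pics/s8c.png',cv2.resize(s['image'][160:310,230:400],None,fx=4,fy=4,interpolation=cv2.INTER_CUBIC))
E
```

```text
[0.39840208 0.31340934 0.4326964 ]
```

View pics/t8c.png

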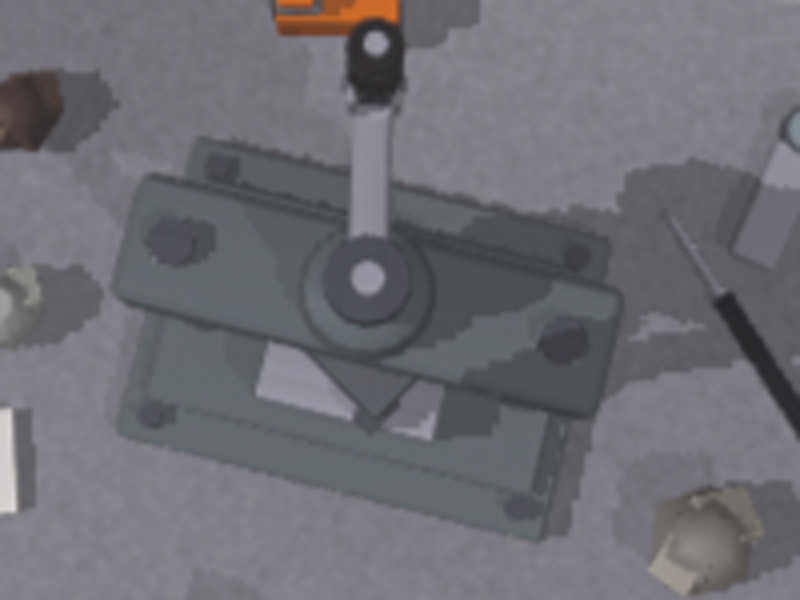

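View pics/s8c.png

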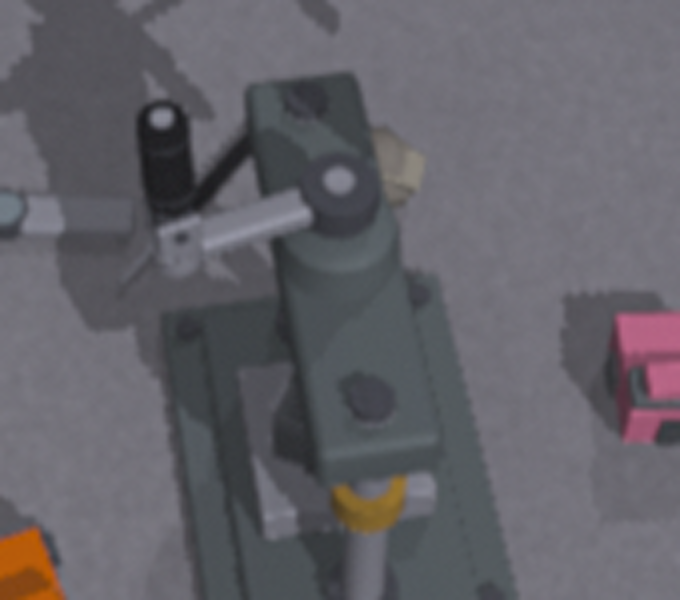

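```bash
python3 - <<'E'
from h import *
t=load('t8');s=load('s8')
for nm,w,g,h in (('top',t,(376/4+229.6,43/4+179.6),(368/4+229.6,278/4+179.6)),('side',s,(162/4+229.6,119/4+159.6),(340/4+229.6,179/4+159.6))):
    a=plane(w,*g,.316);b=plane(w,*h,.247);v=a-b;print(nm,a.round(4),b.round(4),np.hypot(*v[:2]).round(4),math.degrees(math.atan2(v[1],v[0])))
a=load('t4')['image'];b=t['image'];
for nm,(y0,y1,x0,x1) in {'spec':(266,290,290,345),'orange':(155,195,295,335),'stones':(195,310,200,250),'right':(200,330,385,450),'pink':(335,380,285,330)}.items():
    A=load('top0')['image'][y0:y1,x0:x1].astype(int);B=b[y0:y1,x0:x1].astype(int);print(nm,(abs(A-B).max(2)>40).sum())
E
```

```text
top [0.6306 0.0353 0.316 ] [0.56   0.0381 0.247 ] 0.0706 -2.2249435234365227
side [0.6318 0.0389 0.316 ] [0.5619 0.0423 0.247 ] 0.07 -2.7981853640168732
spec 0
orange 97
stones 0
right 0
pink 0
```

```bash
python3 -c "
from h import *
print(robot.job_done(), robot.sense()['time'])"
```

```text
the job is handed in; nothing more can be done
the job is handed in; nothing more can be done
```

I clamped the specimen and handed the job in at about 33 s. I estimate 60–70 N on it (the accepted range is 30–105 N). I couldn't measure the load directly, and some force readings disagreed.

- **Grip:** I folded it up until the force jumped at its stop, then let go and took hold again from above. After release, both cameras put its top 70 mm from the crank axis, so it is standing upright.
- **Winding:** I turned the crank clockwise about 290° in all. The force along the grip's path was steady at about 6.7 N. It began to rise at roughly 205°, which I took as first touch. I stopped about 85° later with 10.7 N, so about a quarter turn past touch.
- **Letting go:** I eased the hand back until the push was near zero, opened the jaws and moved clear. The grip followed by about 0.3 mm at most, and the force then read near zero.

**Readings that disagreed:**
- **Paused force:** With the hand still, the push stayed high and would have meant about 100 N partway through. A small back-off showed this was friction holding the hand's push, so I relied on the readings taken while moving.
- **Possible slip:** The force while moving dipped slightly, from about 10.7 to 9.7 N, between 267° and 275°, then rose again. That could be noise at a slower winding speed or a small slip of the foot, so the true load could be somewhat lower.

**Surroundings:** Before-and-after pictures from above show no change at the visible part of the specimen, the stones, the streak plate, the loupe and scriber, or the pink look-alike. The only changes were near the orange look-alike. I put those down to the upright grip now partly covering it in the picture.

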